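# Re-set a worn vacuum valve to one spindle turn open

## Robot

A 7-joint arm with a two-finger parallel gripper is mounted at the origin on the work surface. World frame = base frame: x ahead of the robot, y to its left, z up, the work surface at z = 0. Lengths are in m, angles in rad, forces in N, time in s.
With the tool pointing down it reaches from about 0.425 to 0.875 m from the base axis. Payload 9.9 kg.
Tool frame: the origin (TCP) lies at the very end of the fingers, on their centre line; the grasp point (between the pads) lies 19 mm behind it; x points along the fingers, y is the direction in which the jaws open and shut, and the axes are right-handed (so a half turn about x gives the same grasp; the last joint's range is limited). The gripper opens to 85 mm and grips with 20 to 120 N. Pads are 22 mm wide; open, the fingers measure 114 mm over their backs; the gripper's body (76 mm by 85 mm) begins 54 mm behind the grasp point. The pads swing forward as they close: fully open they stand 13 mm farther back than shut.
Start: joints at [1.186, 0.576, 0.025, 1.437, -0.015, 1.129, -0.057], TCP at [0.2, -0.645, 0.231] pointing down, gripper open.
Joint ranges: [-2.76, 2.76], [-0.34, 2.15], [-1.52, 1.57], [0.19, 2.46], [-1.09, 4.23], [0.17, 1.99], [-2.82, 2.82]. Speed limits (rad/s): [2.22, 2.22, 3.01, 3.01, 3.14, 3.14, 3.14].

## Interface

Orientations are given as a unit quaternion [w, x, y, z].
In Python, from bench import * gives the robot as it stands. The module is installed in compiled form; this text tells all that it offers.
- The arm moves only by the tool jog_arm, never from a script. Its argument "rows" is a list of rows, each a list of 5 numbers: the shift along the world's x, y, z in m, then the turn about the world's z in degrees, then the opening, from -1 (shut) to 1 (fully open), so that 0 is half open. In form: [[tx, ty, tz, yaw, grip], ...]. A call has 1 to 8 rows; each row shifts and turns the commanded pose from where the row before left it; what a row does not reach is not made up. A row lasts 1/12 s, in which the tool goes at most 41.7 mm and 7.16 degrees, less where a joint would pass 70% of its speed; a pose out of reach is approached as far as the arm can. A call with a gripper value outside its range is refused whole. The fingers move at their own pace and stop on an object; "squeeze" is the grip in N (left out, the last holds). Time passes only in rows, so rows that do not move let the fingers close. It gives the time, the measured TCP pose, the force and the opening at its end, in the units of the state.
- get_state(): the state, without advancing time (a new reading comes with each control period).
- camera(name): name is "scene" or "top"; returns the picture (400x640x3 uint8, red, green, blue); there is no depth.
- camera_info(name): a dict with "fx", "fy", "cx", "cy" (pixels), "D" ([k1, k2, p1, p2, k3] as OpenCV has them; the pictures are not rectified), "world_to_cam" (4x4, takes a point from world to camera coordinates). Camera axes: x right, y down, z forward; pixel columns grow to the right and rows downward; lengths in m; the calibration is good to about 2 mm. A picture is of the moment at which its call begins. camera_info takes no time and is no camera call.
- finish_job(): hands the job in, once; it reports no verdict.
The state is a dict: "time": time; "qpos": joint angles; "joint_vel": joint speeds; "joint_efforts": joint torques, N m; "ee_pos": TCP position; "tcp_rot": TCP orientation; "force": force on the tool from outside, world axes, zero at the start; "ft_torque": the same for the moment, N m; "grip_width": finger opening in m.
Only numpy, scipy, OpenCV 4.12 (cv2) and the standard library are available. Lean on these libraries where they do the work, as an engineer would, in place of code of your own. Each camera call takes 0.05 s, during which the arm holds its last target.

## Task

Use the handle on the handwheel of the vacuum line's gate valve to wind the valve shut (clockwise seen from above) until you feel the gate just come up against its seat, without forcing it. Then wind back the other way: the worn wheel first turns loosely without taking the spindle along, so feel where that lost motion is taken up and only from there count one full turn open. Let go of the handle and leave the glassware and tools around the valve where they are.

Things in the scene. Friction and masses are not known exactly. Their poses are not given: they have to be found in the camera images.
- valve: the gate valve, fixed: grey 150 x 120 mm base plate, dark steel body on a flanged pipe (along its y), horizontal handwheel on top; origin under the plate's centre, on the wheel's axis. The worn wheel has loose lost motion on its spindle: the same at each reversal, its amount unknown (a fair part of a turn), place in it at the start varies. At the start the gate is 0.1 to 0.4 spindle turn open
- hub (a point): on the handwheel's vertical axis, level with the rim's top (117 mm up). Wheel 128 mm across, rim bar 12 mm, dark steel, three spokes. Clockwise from above shuts. To turn it takes about 0.03 N m (0.5 N at the handle) in the lost motion, 0.4 N m (7 N) plus a little with speed when it carries the spindle, and 4 N m more per rad once the gate is seated
- handle_mid (a point): centre (half-way up) of the upright black crank handle on the wheel's rim: cylinder 18 mm across, 46 mm tall, its axis 55 mm from the wheel's axis, its foot 2 mm above the rim's top. It revolves freely on its own pin, so a hand holding it can go round in a circle without turning. It goes round with the wheel; its orientation tells nothing
- gate (a joint): lift of the gate in m, shown by a thin steel pin in the gland, under the wheel: 0 on its seat, plus 0.001 (1 mm, a fine thread) for each full anticlockwise turn of the spindle (not of the wheel). The reading is too coarse to set the valve by
- gland (a joint): twist in rad of the springy brass gland that carries the spindle, under the wheel: 0 unloaded, 0.1 rad for each 0.4 N m, negative when the spindle is turned clockwise (shut). Running the spindle shut twists it about -0.1; past -0.32 (1.28 N m, 23 N at the handle) the seat is being forced
- beaker: bystander: glass beaker 60 mm across, 70 mm tall; origin under its centre
- flask: bystander: conical glass flask 68 mm across, 88 mm tall; origin under its centre
- vial: bystander: small amber jar 28 mm across, 50 mm tall; origin under its centre
- spanner: bystander: steel wrench 150 mm long, lying; origin on the bench under it
- carton: bystander: paper carton 80 x 50 x 22 mm; origin under its centre
- clampring: bystander: aluminium ring 54 mm across, 16 mm tall; origin under its centre
- reagent: bystander: glass bottle with cap, 64 mm across, 100 mm tall; origin under its centre
Mind the look-alikes: they are no part of the job. What is shaped like the valve but brown or orange is not meant.

How it is judged:
On the way:
1. the gate is wound down onto its seat (value of joint gate below 2e-05 m), for 0.1 s.
At the end, for the whole second after the job is handed in: after having been on its seat, the gate rests one full spindle turn open: lifted 1.0 mm, within 0.067 mm (24 degrees of spindle turn), and still; the handle is let go (value of joint gate between 0.000933 and 0.001067 m and velocity of joint gate between -0.0002 and 0.0002 m/s); the robot touches nothing.
It fails at once if the gate was forced into its seat (more than 1.28 N m clockwise, gland twisted past -0.32 rad) (value of joint gland below -0.32 rad).
It fails at once if a bystander was shoved more than 25 mm or knocked over (distance of any of beaker, flask, vial, spanner, carton, clampring, reagent from where it was at the start of the episode above 0.025 m or angle between any of beaker, flask, vial, reagent's own z axis and vertical above 0.6 rad).
It also fails if it takes over 72 s, if anything falls off the work surface, if the arm or the gripper's body presses on something with over 40 N, if the wrist force passes 120 N, or if a joint passes its speed limit or range.

## Working session

There is one attempt and no reset: what is moved stays moved. The work goes in short steps, Python scripts to look and compute and a tool call to move; the robot and the scene stay as the last step left them, time stands still between calls to the robot, and variables do not carry over. Pictures are saved under pics/ and viewed, and the job is handed in when it is done.

Besides the shell and the picture viewer there is one more tool, called after ">>>" as a command line: name --pt "numbers of a row" for each row, then --argument value for the rest. jog_arm: Moves the arm, as the interface text tells. Its arguments: {"type":"object","properties":{"rows":{"type":"array"},"squeeze":{"type":"number"}},"required":["rows"]}

```bash
mkdir -p pics; python3 - <<'E'
from bench import *
import cv2, numpy as np
np.set_printoptions(precision=4,suppress=True)
for n in("scene","top"):
    im=camera(n); cv2.imwrite(f"pics/{n}0.png",im[:,:,::-1]); i=camera_info(n); print(n,i)
print(get_state())
E
```

```text
scene {'fx': 426.5669487184335, 'fy': 426.5669487184335, 'cx': 312.70003403506576, 'cy': 201.4865208943137, 'D': array([-0.0963,  0.    ,  0.    ,  0.    ,  0.    ]), 'world_to_cam': array([[ 0.5417,  0.8406, -0.0006, -0.3288],
       [ 0.6742, -0.4349, -0.5969, -0.2544],
       [-0.502 ,  0.3229, -0.8023,  1.233 ],
       [ 0.    ,  0.    ,  0.    ,  1.    ]])}
top {'fx': 362.02101937704987, 'fy': 362.02101937704987, 'cx': 316.8332507372602, 'cy': 200.06968945441596, 'D': array([0.0249, 0.    , 0.    , 0.    , 0.    ]), 'world_to_cam': array([[ 0.0129, -0.9997,  0.0205,  0.0295],
       [-0.9966, -0.0146, -0.0814,  0.5242],
       [ 0.0817, -0.0194, -0.9965,  1.0501],
       [ 0.    ,  0.    ,  0.    ,  1.    ]])}
{'time': 0.1, 'qpos': array([ 1.1862,  0.5764,  0.0249,  1.4378, -0.015 ,  1.129 , -0.0565]), 'joint_vel': array([-0.0007, -0.0043,  0.0019, -0.0027,  0.001 , -0.0004,  0.0008]), 'joint_efforts': array([  0.006 , -76.7303,   2.2582, -28.6611,   0.016 ,   0.0085,
        -0.    ]), 'ee_pos': array([ 0.1999, -0.6443,  0.2305]), 'tcp_rot': array([-0.1054, -0.699 , -0.1065,  0.6992]), 'force': array([-0.7893,  0.0931, -0.0196]), 'ft_torque': array([-0.0152, -0.0358,  0.0008]), 'grip_width': 0.08564675878956385}
```

View pics/scene0.png

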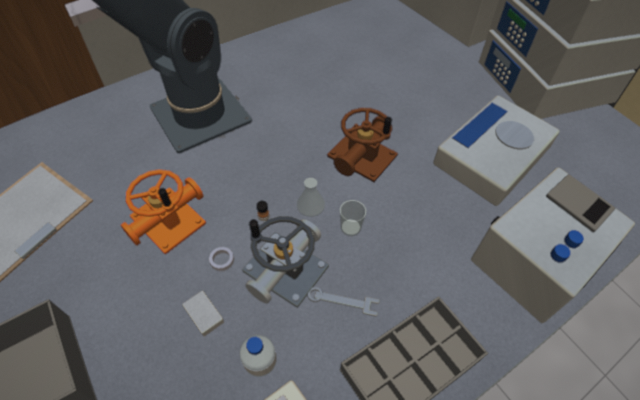

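View pics/top0.png

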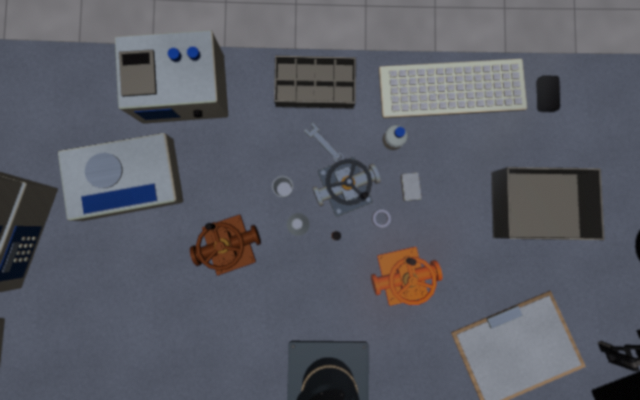

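Candidates for the valve: the grey one (scene 283,243; top 348,182), the orange one (scene 155,193; top 410,277) and the brown one (scene 367,127; top 224,245). By the description I choose the grey one. I'll check it in a close crop.

```bash
cat > h.py <<'E'
from bench import *
import cv2, numpy as np
np.set_printoptions(precision=4,suppress=True)
def ray(n,uv):
    i=camera_info(n);K=np.array([[i['fx'],0,i['cx']],[0,i['fy'],i['cy']],[0,0,1]])
    p=cv2.undistortPoints(np.array([[uv]],float),K,np.array(i['D'])).ravel()
    T=np.array(i['world_to_cam']);R=T[:3,:3];t=T[:3,3]
    return -R.T@t, R.T@np.array([p[0],p[1],1])
def onz(n,uv,z):
    o,d=ray(n,uv); return o+d*(z-o[2])/d[2]
def proj(n,P):
    i=camera_info(n);K=np.array([[i['fx'],0,i['cx']],[0,i['fy'],i['cy']],[0,0,1]])
    T=np.array(i['world_to_cam'])
    return cv2.projectPoints(np.atleast_2d(P).astype(float),cv2.Rodrigues(T[:3,:3])[0],T[:3,3],K,np.array(i['D']))[0].reshape(-1,2)
E
python3 - <<'E'
import cv2,numpy as np
a=cv2.imread('pics/scene0.png')[185:310,200:350];b=cv2.imread('pics/top0.png')[130:250,275:425]
a=cv2.resize(a,None,fx=4,fy=4,interpolation=cv2.INTER_CUBIC);b=cv2.resize(b,None,fx=4,fy=4,interpolation=cv2.INTER_CUBIC)
cv2.imwrite('pics/ca.png',cv2.convertScaleAbs(a,alpha=1.6));cv2.imwrite('pics/cb.png',cv2.convertScaleAbs(b,alpha=2))
E
```

```text
(no output)
```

View pics/ca.png

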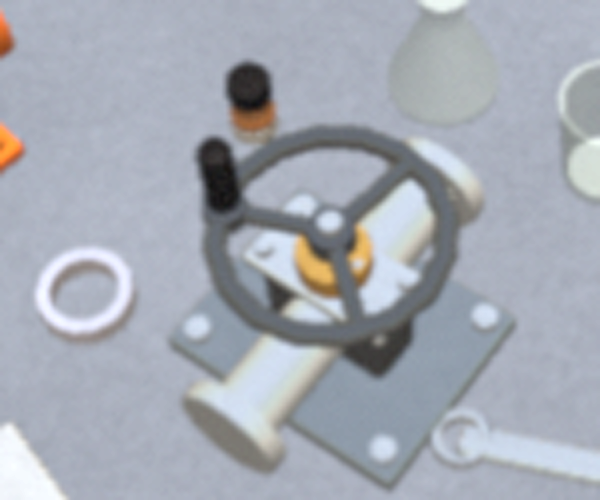

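View pics/cb.png

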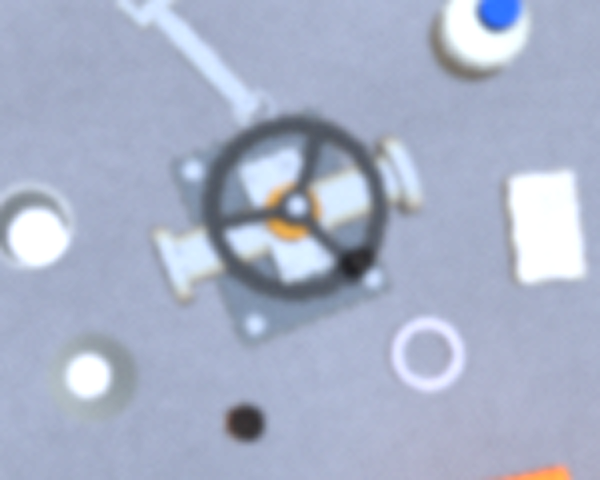

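The grey plate, steel body and dark wheel are confirmed. The black handle is at about scene (254,227) and top (364,196). Next I measure hub and handle.

```bash
python3 - <<'E'
from h import *
s=cv2.imread('pics/scene0.png');t=cv2.imread('pics/top0.png')
# hub: rim ellipse, top
def rim(im,box,thr):
    x0,y0,x1,y1=box
    g=cv2.cvtColor(im,cv2.COLOR_BGR2GRAY)[y0:y1,x0:x1]
    m=(g<thr).astype(np.uint8)
    c,_=cv2.findContours(m,cv2.RETR_EXTERNAL,cv2.CHAIN_APPROX_NONE)
    c=max(c,key=cv2.contourArea); e=cv2.fitEllipse(cv2.convexHull(c))
    return (e[0][0]+x0,e[0][1]+y0),e[1],e[2]
for thr in(50,60,70): print(thr,rim(t,(320,150,378,212),thr))
tc=(275+295/4,130+207/4)
print('top hub by eye',onz('top',tc,.115))
sc=(200+332/4,185+233/4); print('scene hub by eye',onz('scene',sc,.117))
# handle triangulation
print('top handle top', onz('top',(275+357/4,130+262/4),.142))
print('scene handle top',onz('scene',(200+214/4,185+147/4),.165),'mid',onz('scene',(200+218/4,185+178/4),.142))
# dark black px
for n,im,b in(('top',t,(350,180,378,212)),('scene',s,(245,212,264,245))):
    x0,y0,x1,y1=b;g=im[y0:y1,x0:x1].max(2); print(n,g.min());
    for th in (25,35,45):
        ys,xs=np.nonzero(g<th); print(th,len(xs),xs.mean()+x0 if len(xs) else 0,ys.mean()+y0 if len(xs) else 0,(xs.min()+x0,xs.max()+x0,ys.min()+y0,ys.max()+y0) if len(xs) else 0)
E
```

```text
50 ((348.4294033050537, 181.91112327575684), (43.4420166015625, 45.193546295166016), 132.00408935546875)
60 ((348.2889099121094, 181.93927574157715), (45.27699661254883, 46.73134231567383), 130.06195068359375)
70 ((348.5190830230713, 181.86415100097656), (47.792381286621094, 49.361019134521484), 68.62005615234375)
top hub by eye [ 0.5672 -0.0474  0.115 ]
scene hub by eye [ 0.5723 -0.0469  0.117 ]
top handle top [ 0.5277 -0.0856  0.142 ]
scene handle top [ 0.5274 -0.0824  0.165 ] mid [ 0.5294 -0.0842  0.142 ]
top 19
25 7 362.0 196.0 (np.int64(361), np.int64(363), np.int64(195), np.int64(197))
35 35 363.1714285714286 195.25714285714287 (np.int64(360), np.int64(367), np.int64(193), np.int64(198))
45 49 363.2040816326531 195.28571428571428 (np.int64(359), np.int64(367), np.int64(192), np.int64(199))
scene 11
25 70 254.81428571428572 230.81428571428572 (np.int64(251), np.int64(258), np.int64(225), np.int64(236))
35 106 254.52830188679246 229.32075471698113 (np.int64(250), np.int64(259), np.int64(220), np.int64(237))
45 137 254.71532846715328 228.52554744525548 (np.int64(250), np.int64(263), np.int64(212), np.int64(241))
```

```bash
python3 - <<'E'
from h import *
from scipy.spatial.transform import Rotation as R
q=get_state()['tcp_rot'];print(R.from_quat([q[1],q[2],q[3],q[0]]).as_matrix())
print(onz('top',(348.4,181.9),.113))
for p in([.568,-.047,.117],[.5285,-.0845,.142],[.5285,-.0845,.165],[.5285,-.0845,.119]): print(proj('scene',p),proj('top',p))
E
```

```text
[[-0.0005  0.2963 -0.9551]
 [ 0.0014 -0.9551 -0.2963]
 [-1.     -0.0015  0.0001]]
[ 0.567  -0.0467  0.113 ]
[[281.856  241.6886]] [[348.6817 181.344 ]]
[[254.1614 229.253 ]] [[363.8439 195.1894]]
[[252.8113 222.6572]] [[365.1864 194.34  ]]
[[255.4548 235.558 ]] [[362.5646 195.9989]]
```

>>> jog_arm --pt "0.0164 0.028 0 1.4 0.3" --pt "0.0164 0.028 0 1.4 0.3" --pt "0.0164 0.028 0 1.4 0.3" --pt "0.0164 0.028 0 1.4 0.3" --pt "0.0164 0.028 0 1.4 0.3" --pt "0.0164 0.028 0 1.4 0.3" --pt "0.0164 0.028 0 1.4 0.3" --pt "0.0164 0.028 0 1.4 0.3" --squeeze 40

```text
time: 0.77
ee_pos: [0.3316, -0.4191, 0.2311]
tcp_rot: [-0.174, -0.685, -0.174, 0.685]
force: [0.2, -0.5, -0.2]
grip_width: 0.0555
```

>>> jog_arm --pt "0.0164 0.028 0 1.4 0.3" --pt "0.0164 0.028 0 1.4 0.3" --pt "0.0164 0.028 0 1.4 0.3" --pt "0.0164 0.028 0 1.4 0.3" --pt "0.0164 0.028 0 1.4 0.3" --pt "0.0164 0.028 0 1.4 0.3" --pt "0.0164 0.028 0 1.4 0.3" --pt "0.0164 0.028 0 1.4 0.3"

```text
time: 1.43
ee_pos: [0.4628, -0.1952, 0.2312]
tcp_rot: [-0.24, -0.665, -0.24, 0.665]
force: [0.1, -1.3, -0.4]
grip_width: 0.0556
```

>>> jog_arm --pt "0.0164 0.028 0 1.4 0.3" --pt "0.0164 0.028 0 1.4 0.3" --pt "0.0164 0.028 0 1.4 0.3" --pt "0.0164 0.028 0 1.4 0.3" --pt "0 0 0 0 0.3" --pt "0 0 0 0 0.3" --pt "0 0 0 0 0.3"

```text
time: 2.02
ee_pos: [0.5275, -0.0851, 0.2309]
tcp_rot: [-0.272, -0.652, -0.272, 0.653]
force: [0.1, 0.1, 0.3]
grip_width: 0.0552
```

>>> jog_arm --pt "0.001 0.0005 -0.018 0 0.3" --pt "0 0 -0.018 0 0.3" --pt "0 0 -0.018 0 0.3" --pt "0 0 0 0 0.3"

```text
time: 2.35
ee_pos: [0.5265, -0.0857, 0.1744]
tcp_rot: [-0.27, -0.651, -0.272, 0.655]
force: [-0.7, 0.2, 0.9]
grip_width: 0.0556
```

```bash
python3 - <<'E'
from h import *
a=camera('scene')[:,:,::-1];b=camera('top')[:,:,::-1]
print(get_state()['ee_pos'])
a=cv2.resize(a[170:310,190:350],None,fx=3,fy=3,interpolation=cv2.INTER_CUBIC);b=cv2.resize(b[130:270,275:400],None,fx=3,fy=3,interpolation=cv2.INTER_CUBIC)
cv2.imwrite('pics/c1.png',cv2.convertScaleAbs(np.hstack([a,b[:,:300]]),alpha=1.7))
E
```

```text
[ 0.5283 -0.0853  0.1773]
```

View pics/c1.png

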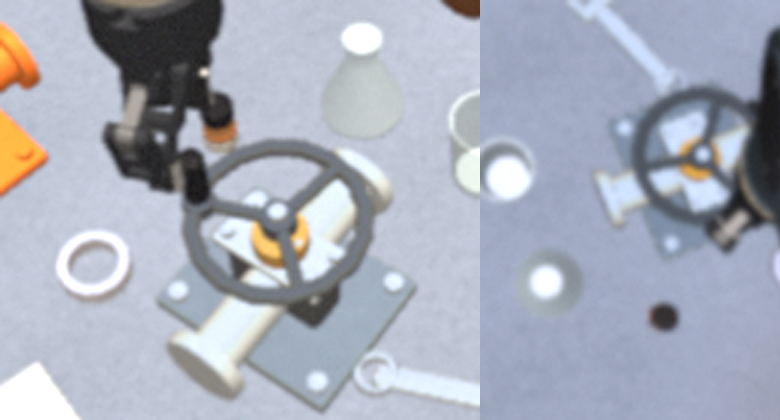

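The handle (crop 195,180) stands under and between the open fingers, so I descend and close.

>>> jog_arm --pt "0 0 -0.016 0 0.3" --pt "0 0 -0.016 0 0.3" --pt "0 0 -0.017 0 0.3" --pt "0 0 0 0 0.3" --pt "0 0 0 0 0.3"

```text
time: 2.87
ee_pos: [0.529, -0.0846, 0.129]
tcp_rot: [-0.272, -0.653, -0.272, 0.653]
force: [0.7, 0.5, 0.6]
grip_width: 0.0554
```

>>> jog_arm --pt "0 0 0 0 -1" --pt "0 0 0 0 -1" --pt "0 0 0 0 -1" --pt "0 0 0 0 -1" --pt "0 0 0 0 -1" --pt "0 0 0 0 -1" --pt "0 0 0 0 -1" --pt "0 0 0 0 -1" --squeeze 40

```text
time: 3.53
ee_pos: [0.5293, -0.0845, 0.129]
tcp_rot: [0.272, 0.653, 0.272, -0.652]
force: [-1.7, -1.1, 7.5]
grip_width: 0.0168
```

```bash
python3 - <<'E'
from h import *
s=get_state();print(s['time'],s['ee_pos'],s['force'],s['ft_torque'],s['grip_width'],s['qpos'])
E
```

```text
3.5333 [ 0.5293 -0.0845  0.129 ] [-1.6775 -1.0733  7.4532] [-0.12    0.2126 -0.0032] 0.016766549738075415 [ 0.2227  0.4943 -0.2219  1.9287  0.1571  0.734  -0.8719]
```

```bash
cat > w.py <<'E'
# usage: w.py step_deg n [commit previous plan assumed executed] ; reports measurement then plans
from h import *
import json,sys,os
C=np.array(json.load(open('c.json'))); r=.055
L=json.load(open('log.json')) if os.path.exists('log.json') else []
s=get_state();p=s['ee_pos'][:2];f=s['force'];L.append([s['time'],*map(float,p),*map(float,f)])
json.dump(L,open('log.json','w'))
d=p-C;th=np.degrees(np.arctan2(d[1],d[0]));u=d/np.linalg.norm(d);t=np.array([-u[1],u[0]])
cm=np.array(json.load(open('cmd.json'))) if os.path.exists('cmd.json') else p.copy()
dc=cm-C;thc=np.degrees(np.arctan2(dc[1],dc[0]))
print('t %.2f th %.2f r %.2fmm  Ftan %.2f Frad %.2f Fz %.2f  cmd th %.2f r %.2fmm'%(s['time'],th,1e3*np.linalg.norm(d),f[:2]@t,f[:2]@u,f[2],thc,1e3*np.linalg.norm(dc)), 'w',round(s['grip_width'],4))
if len(L)>4:
    P=np.array(L)[:,1:3];A=np.c_[2*P,np.ones(len(P))];x=np.linalg.lstsq(A,(P**2).sum(1),rcond=None)[0];print('fit C',x[:2],'r',np.sqrt(x[2]+x[:2]@x[:2]))
if len(sys.argv)>2:
    st=float(sys.argv[1]);n=int(sys.argv[2]);rows=[]
    for k in range(1,n+1):
        a=np.radians(thc+st*k);tgt=C+r*np.array([np.cos(a),np.sin(a)])
        dd=np.round(tgt-cm,4);cm=cm+dd;rows.append([float(dd[0]),float(dd[1]),0,0,-1])
    print(json.dumps(rows).replace('-0.0,','0,'));json.dump(list(cm),open('cmd.json','w'))
E
echo '[0.568,-0.046]' > c.json; python3 w.py -3 8
```

```text
t 3.53 th -135.15 r 54.52mm  Ftan -0.42 Frad 1.95 Fz 7.45  cmd th -135.15 r 54.52mm w 0.0168
[[-0.0023, 0.0018, 0, 0, -1], [-0.0019, 0.0022, 0, 0, -1], [-0.0017, 0.0022, 0, 0, -1], [-0.0016, 0.0024, 0, 0, -1], [-0.0015, 0.0025, 0, 0, -1], [-0.0014, 0.0025, 0, 0, -1], [-0.0012, 0.0026, 0, 0, -1], [-0.0011, 0.0027, 0, 0, -1]]
```

>>> jog_arm --pt "-0.0023 0.0018 0.001 0 -1" --pt "-0.0019 0.0022 0 0 -1" --pt "-0.0017 0.0022 0 0 -1" --pt "-0.0016 0.0024 0 0 -1" --pt "-0.0015 0.0025 0 0 -1" --pt "-0.0014 0.0025 0 0 -1" --pt "-0.0012 0.0026 0 0 -1" --pt "-0.0011 0.0027 0 0 -1"

```text
time: 4.2
ee_pos: [0.5165, -0.065, 0.1294]
tcp_rot: [0.272, 0.653, 0.272, -0.652]
force: [4.4, 0.4, -0.4]
grip_width: 0.0172
```

```bash
python3 w.py -3 8
```

```text
t 4.20 th -159.75 r 54.87mm  Ftan 1.20 Frad -4.29 Fz -0.37  cmd th -159.15 r 54.95mm w 0.0172
[[-0.001, 0.0027, 0, 0, -1], [-0.0008, 0.0028, 0, 0, -1], [-0.0007, 0.0028, 0, 0, -1], [-0.0005, 0.0028, 0, 0, -1], [-0.0004, 0.0029, 0, 0, -1], [-0.0002, 0.0028, 0, 0, -1], [0, 0.0029, 0, 0, -1], [0.0, 0.0029, 0, 0, -1]]
```

>>> jog_arm --pt "-0.001 0.0027 0 0 -1" --pt "-0.0008 0.0028 0 0 -1" --pt "-0.0007 0.0028 0 0 -1" --pt "-0.0005 0.0028 0 0 -1" --pt "-0.0004 0.0029 0 0 -1" --pt "-0.0002 0.0028 0 0 -1" --pt "0 0.0029 0 0 -1" --pt "0 0.0029 0 0 -1"

```text
time: 4.87
ee_pos: [0.5128, -0.0427, 0.1294]
tcp_rot: [0.272, 0.653, 0.272, -0.653]
force: [5.2, -2.5, -0.7]
grip_width: 0.0167
```

```bash
python3 w.py -3 8
```

```text
t 4.87 th 176.61 r 55.26mm  Ftan 2.21 Frad -5.32 Fz -0.74  cmd th 176.83 r 55.04mm w 0.0167
[[0.0003, 0.0029, 0, 0, -1], [0.0004, 0.0028, 0, 0, -1], [0.0005, 0.0029, 0, 0, -1], [0.0007, 0.0027, 0, 0, -1], [0.0008, 0.0028, 0, 0, -1], [0.001, 0.0027, 0, 0, -1], [0.0011, 0.0027, 0, 0, -1], [0.0012, 0.0026, 0, 0, -1]]
```

>>> jog_arm --pt "0.0003 0.0029 0 0 -1" --pt "0.0004 0.0028 0 0 -1" --pt "0.0005 0.0029 0 0 -1" --pt "0.0007 0.0027 0 0 -1" --pt "0.0008 0.0028 0 0 -1" --pt "0.001 0.0027 0 0 -1" --pt "0.0011 0.0027 0 0 -1" --pt "0.0012 0.0026 0 0 -1"

```text
time: 5.53
ee_pos: [0.5186, -0.0205, 0.1293]
tcp_rot: [-0.272, -0.653, -0.272, 0.653]
force: [2.1, -1.9, 2.7]
grip_width: 0.0172
```

```bash
python3 w.py -3 8
```

```text
t 5.53 th 152.72 r 55.60mm  Ftan 0.75 Frad -2.73 Fz 2.70  cmd th 152.81 r 55.04mm w 0.0172
[[0.0014, 0.0025, 0, 0, -1], [0.0015, 0.0025, 0, 0, -1], [0.0017, 0.0023, 0, 0, -1], [0.0017, 0.0023, 0, 0, -1], [0.0019, 0.0022, 0, 0, -1], [0.002, 0.0021, 0, 0, -1], [0.0021, 0.0019, 0, 0, -1], [0.0022, 0.0019, 0, 0, -1]]
```

>>> jog_arm --pt "0.0014 0.0025 0 0 -1" --pt "0.0015 0.0025 0 0 -1" --pt "0.0017 0.0023 0 0 -1" --pt "0.0017 0.0023 0 0 -1" --pt "0.0019 0.0022 0 0 -1" --pt "0.002 0.0021 0 0 -1" --pt "0.0021 0.0019 0 0 -1" --pt "0.0022 0.0019 0 0 -1"

```text
time: 6.2
ee_pos: [0.533, -0.0025, 0.1292]
tcp_rot: [-0.272, -0.652, -0.272, 0.653]
force: [0.5, -0.8, 5.4]
grip_width: 0.0169
```

```bash
python3 w.py -3 8
```

```text
t 6.20 th 128.80 r 55.82mm  Ftan 0.09 Frad -0.95 Fz 5.39  cmd th 128.80 r 54.98mm w 0.0169
fit C [ 0.5678 -0.0451] r 0.05501460267956261
[[0.0023, 0.0018, 0, 0, -1], [0.0024, 0.0016, 0, 0, -1], [0.0024, 0.0015, 0, 0, -1], [0.0026, 0.0013, 0, 0, -1], [0.0026, 0.0013, 0, 0, -1], [0.0026, 0.0011, 0, 0, -1], [0.0027, 0.0009, 0, 0, -1], [0.0028, 0.0008, 0, 0, -1]]
```

>>> jog_arm --pt "0.0023 0.0018 0 0 -1" --pt "0.0024 0.0016 0 0 -1" --pt "0.0024 0.0015 0 0 -1" --pt "0.0026 0.0013 0 0 -1" --pt "0.0026 0.0013 0 0 -1" --pt "0.0026 0.0011 0 0 -1" --pt "0.0027 0.0009 0 0 -1" --pt "0.0028 0.0008 0 0 -1"

```text
time: 6.87
ee_pos: [0.5529, 0.008, 0.1291]
tcp_rot: [-0.272, -0.652, -0.272, 0.653]
force: [-4.7, 1.3, 6.8]
grip_width: 0.0167
```

```bash
python3 w.py -3 8
```

```text
t 6.87 th 105.60 r 56.08mm  Ftan 4.19 Frad 2.52 Fz 6.79  cmd th 104.81 r 54.97mm w 0.0167
fit C [ 0.568  -0.0451] r 0.05516794972824934
[[0.0028, 0.0007, 0, 0, -1], [0.0028, 0.0005, 0, 0, -1], [0.0029, 0.0004, 0, 0, -1], [0.0029, 0.0002, 0, 0, -1], [0.0028, 0.0001, 0, 0, -1], [0.0029, -0.0001, 0, 0, -1], [0.0029, -0.0003, 0, 0, -1], [0.0028, -0.0004, 0, 0, -1]]
```

```bash
sed -i "s/^cm=np.array.*/&\nif 'undo' in sys.argv: cm=np.array(json.load(open('prev.json')))\njson.dump(list(map(float,cm)),open('prev.json','w'))/" w.py
python3 - <<'E'
import json
c=json.load(open('cmd.json'));c=[c[0]-.0228-.0005,c[1]-.0011+.0006];json.dump(c,open('cmd.json','w'))
E
echo '[0.568,-0.0451]' > c.json; python3 w.py -2 8
```

```text
t 6.87 th 105.85 r 55.21mm  Ftan 4.18 Frad 2.53 Fz 6.79  cmd th 105.40 r 54.81mm w 0.0167
fit C [ 0.568  -0.0451] r 0.055186608204105786
[[0.0018, 0.0007, 0, 0, -1], [0.0019, 0.0004, 0, 0, -1], [0.0019, 0.0003, 0, 0, -1], [0.0019, 0.0003, 0, 0, -1], [0.0019, 0.0002, 0, 0, -1], [0.0019, 0.0002, 0, 0, -1], [0.0019, 0.0, 0, 0, -1], [0.0019, 0.0001, 0, 0, -1]]
```

>>> jog_arm --pt "0.0018 0.0007 0.0005 0 -1" --pt "0.0019 0.0004 0 0 -1" --pt "0.0019 0.0003 0 0 -1" --pt "0.0019 0.0003 0 0 -1" --pt "0.0019 0.0002 0 0 -1" --pt "0.0019 0.0002 0 0 -1" --pt "0.0019 0 0 0 -1" --pt "0.0019 0.0001 0 0 -1"

```text
time: 7.53
ee_pos: [0.5662, 0.0102, 0.1291]
tcp_rot: [-0.271, -0.651, -0.273, 0.654]
force: [-7.3, 1.4, 6.4]
grip_width: 0.0167
```

```bash
python3 w.py -2 8
```

```text
t 7.53 th 91.84 r 55.35mm  Ftan 7.28 Frad 1.63 Fz 6.40  cmd th 89.43 r 55.05mm w 0.0167
fit C [ 0.5681 -0.0451] r 0.05527688261461075
[[0.0019, -0.0001, 0, 0, -1], [0.0019, -0.0001, 0, 0, -1], [0.0019, -0.0002, 0, 0, -1], [0.0019, -0.0003, 0, 0, -1], [0.0019, -0.0003, 0, 0, -1], [0.0019, -0.0004, 0, 0, -1], [0.0019, -0.0004, 0, 0, -1], [0.0018, -0.0005, 0, 0, -1]]
```

>>> jog_arm --pt "0.0019 -0.0001 0 0 -1" --pt "0.0019 -0.0001 0 0 -1" --pt "0.0019 -0.0002 0 0 -1" --pt "0.0019 -0.0003 0 0 -1" --pt "0.0019 -0.0003 0 0 -1" --pt "0.0019 -0.0004 0 0 -1" --pt "0.0019 -0.0004 0 0 -1" --pt "0.0018 -0.0005 0 0 -1"

```text
time: 8.2
ee_pos: [0.5815, 0.0086, 0.1291]
tcp_rot: [-0.271, -0.651, -0.273, 0.654]
force: [-6.5, 2.7, 6.0]
grip_width: 0.0168
```

```bash
python3 w.py -1 8
```

```text
t 8.20 th 75.86 r 55.38mm  Ftan 7.00 Frad 1.01 Fz 5.99  cmd th 73.48 r 55.02mm w 0.0168
fit C [ 0.5682 -0.0451] r 0.05531958042751516
[[0.0009, -0.0003, 0, 0, -1], [0.0009, -0.0003, 0, 0, -1], [0.0009, -0.0003, 0, 0, -1], [0.0009, -0.0003, 0, 0, -1], [0.0009, -0.0004, 0, 0, -1], [0.0009, -0.0003, 0, 0, -1], [0.0009, -0.0004, 0, 0, -1], [0.0009, -0.0004, 0, 0, -1]]
```

Ftan holds steady at 7 N, so the wheel is carrying the spindle. From here I go in fine steps.

>>> jog_arm --pt "0.0009 -0.0003 0 0 -1" --pt "0.0009 -0.0003 0 0 -1" --pt "0.0009 -0.0003 0 0 -1" --pt "0.0009 -0.0003 0 0 -1" --pt "0.0009 -0.0004 0 0 -1" --pt "0.0009 -0.0003 0 0 -1" --pt "0.0009 -0.0004 0 0 -1" --pt "0.0009 -0.0004 0 0 -1"

```text
time: 8.87
ee_pos: [0.5889, 0.0063, 0.1292]
tcp_rot: [-0.271, -0.651, -0.273, 0.654]
force: [-7.3, 3.4, 5.8]
grip_width: 0.0172
```

```bash
python3 w.py -1 8
```

```text
t 8.87 th 67.87 r 55.44mm  Ftan 8.00 Frad 0.37 Fz 5.79  cmd th 65.46 r 55.01mm w 0.0172
fit C [ 0.5682 -0.0451] r 0.05534926267345319
[[0.0009, -0.0004, 0, 0, -1], [0.0008, -0.0004, 0, 0, -1], [0.0009, -0.0005, 0, 0, -1], [0.0008, -0.0004, 0, 0, -1], [0.0009, -0.0005, 0, 0, -1], [0.0008, -0.0005, 0, 0, -1], [0.0008, -0.0005, 0, 0, -1], [0.0008, -0.0005, 0, 0, -1]]
```

>>> jog_arm --pt "0.0009 -0.0004 0 0 -1" --pt "0.0008 -0.0004 0 0 -1" --pt "0.0009 -0.0005 0 0 -1" --pt "0.0008 -0.0004 0 0 -1" --pt "0.0009 -0.0005 0 0 -1" --pt "0.0008 -0.0005 0 0 -1" --pt "0.0008 -0.0005 0 0 -1" --pt "0.0008 -0.0005 0 0 -1"

```text
time: 9.53
ee_pos: [0.5957, 0.0029, 0.1292]
tcp_rot: [-0.271, -0.651, -0.274, 0.654]
force: [-5.9, 4.8, 5.0]
grip_width: 0.0168
```

```bash
python3 w.py -1 8
```

```text
t 9.53 th 59.97 r 55.44mm  Ftan 7.54 Frad 1.19 Fz 4.98  cmd th 57.48 r 54.96mm w 0.0168
fit C [ 0.5682 -0.0451] r 0.05535417032418146
[[0.0008, -0.0005, 0, 0, -1], [0.0008, -0.0005, 0, 0, -1], [0.0008, -0.0006, 0, 0, -1], [0.0008, -0.0005, 0, 0, -1], [0.0007, -0.0006, 0, 0, -1], [0.0008, -0.0006, 0, 0, -1], [0.0008, -0.0006, 0, 0, -1], [0.0007, -0.0006, 0, 0, -1]]
```

>>> jog_arm --pt "0.0008 -0.0005 0 0 -1" --pt "0.0008 -0.0005 0 0 -1" --pt "0.0008 -0.0006 0 0 -1" --pt "0.0008 -0.0005 0 0 -1" --pt "0.0007 -0.0006 0 0 -1" --pt "0.0008 -0.0006 0 0 -1" --pt "0.0008 -0.0006 0 0 -1" --pt "0.0007 -0.0006 0 0 -1"

```text
time: 10.2
ee_pos: [0.6021, -0.0014, 0.1292]
tcp_rot: [-0.271, -0.652, -0.274, 0.653]
force: [-4.6, 4.5, 4.6]
grip_width: 0.017
```

```bash
python3 w.py -1 8
```

```text
t 10.20 th 52.00 r 55.47mm  Ftan 6.40 Frad 0.72 Fz 4.62  cmd th 49.50 r 55.03mm w 0.017
fit C [ 0.5682 -0.0451] r 0.05535641872202556
[[0.0007, -0.0007, 0, 0, -1], [0.0007, -0.0006, 0, 0, -1], [0.0007, -0.0007, 0, 0, -1], [0.0007, -0.0006, 0, 0, -1], [0.0007, -0.0007, 0, 0, -1], [0.0007, -0.0007, 0, 0, -1], [0.0006, -0.0007, 0, 0, -1], [0.0007, -0.0007, 0, 0, -1]]
```

>>> jog_arm --pt "0.0007 -0.0007 0 0 -1" --pt "0.0007 -0.0006 0 0 -1" --pt "0.0007 -0.0007 0 0 -1" --pt "0.0007 -0.0006 0 0 -1" --pt "0.0007 -0.0007 0 0 -1" --pt "0.0007 -0.0007 0 0 -1" --pt "0.0006 -0.0007 0 0 -1" --pt "0.0007 -0.0007 0 0 -1"

```text
time: 10.87
ee_pos: [0.6078, -0.0065, 0.1292]
tcp_rot: [-0.271, -0.652, -0.274, 0.653]
force: [-4.7, 4.9, 5.4]
grip_width: 0.0172
```

```bash
python3 w.py -1 8
```

```text
t 10.87 th 44.10 r 55.46mm  Ftan 6.81 Frad -0.01 Fz 5.44  cmd th 41.46 r 55.04mm w 0.0172
fit C [ 0.5682 -0.0451] r 0.055350453035658886
[[0.0006, -0.0008, 0, 0, -1], [0.0006, -0.0007, 0, 0, -1], [0.0006, -0.0007, 0, 0, -1], [0.0006, -0.0008, 0, 0, -1], [0.0006, -0.0008, 0, 0, -1], [0.0006, -0.0007, 0, 0, -1], [0.0005, -0.0008, 0, 0, -1], [0.0005, -0.0008, 0, 0, -1]]
```

>>> jog_arm --pt "0.0006 -0.0008 0 0 -1" --pt "0.0006 -0.0007 0 0 -1" --pt "0.0006 -0.0007 0 0 -1" --pt "0.0006 -0.0008 0 0 -1" --pt "0.0006 -0.0008 0 0 -1" --pt "0.0006 -0.0007 0 0 -1" --pt "0.0005 -0.0008 0 0 -1" --pt "0.0005 -0.0008 0 0 -1"

```text
time: 11.53
ee_pos: [0.6127, -0.0123, 0.1293]
tcp_rot: [-0.271, -0.652, -0.274, 0.653]
force: [-3.7, 6.7, 4.7]
grip_width: 0.0166
```

```bash
python3 w.py -1 8
```

```text
t 11.53 th 36.22 r 55.42mm  Ftan 7.56 Frad 0.96 Fz 4.69  cmd th 33.50 r 54.98mm w 0.0166
fit C [ 0.5682 -0.0451] r 0.05533505019505663
[[0.0005, -0.0008, 0, 0, -1], [0.0005, -0.0008, 0, 0, -1], [0.0005, -0.0008, 0, 0, -1], [0.0005, -0.0009, 0, 0, -1], [0.0005, -0.0008, 0, 0, -1], [0.0004, -0.0008, 0, 0, -1], [0.0005, -0.0009, 0, 0, -1], [0.0004, -0.0009, 0, 0, -1]]
```

>>> jog_arm --pt "0.0005 -0.0008 0 0 -1" --pt "0.0005 -0.0008 0 0 -1" --pt "0.0005 -0.0008 0 0 -1" --pt "0.0005 -0.0009 0 0 -1" --pt "0.0005 -0.0008 0 0 -1" --pt "0.0004 -0.0008 0 0 -1" --pt "0.0005 -0.0009 0 0 -1" --pt "0.0004 -0.0009 0 0 -1"

```text
time: 12.2
ee_pos: [0.6168, -0.0188, 0.1293]
tcp_rot: [-0.271, -0.652, -0.274, 0.653]
force: [-3.3, 6.3, 4.4]
grip_width: 0.0168
```

```bash
python3 w.py -1 8
```

```text
t 12.20 th 28.33 r 55.44mm  Ftan 7.11 Frad 0.09 Fz 4.37  cmd th 25.47 r 54.99mm w 0.0168
fit C [ 0.5682 -0.0451] r 0.05532644023489806
[[0.0004, -0.0009, 0, 0, -1], [0.0004, -0.0008, 0, 0, -1], [0.0004, -0.0009, 0, 0, -1], [0.0003, -0.0009, 0, 0, -1], [0.0004, -0.0009, 0, 0, -1], [0.0003, -0.0009, 0, 0, -1], [0.0003, -0.0009, 0, 0, -1], [0.0003, -0.0009, 0, 0, -1]]
```

>>> jog_arm --pt "0.0004 -0.0009 0 0 -1" --pt "0.0004 -0.0008 0 0 -1" --pt "0.0004 -0.0009 0 0 -1" --pt "0.0003 -0.0009 0 0 -1" --pt "0.0004 -0.0009 0 0 -1" --pt "0.0003 -0.0009 0 0 -1" --pt "0.0003 -0.0009 0 0 -1" --pt "0.0003 -0.0009 0 0 -1"

```text
time: 12.87
ee_pos: [0.6199, -0.0257, 0.1294]
tcp_rot: [-0.271, -0.652, -0.274, 0.653]
force: [-2.3, 6.9, 3.4]
grip_width: 0.0167
```

```bash
python3 w.py -1 8
```

```text
t 12.87 th 20.48 r 55.38mm  Ftan 7.29 Frad 0.32 Fz 3.38  cmd th 17.51 r 54.99mm w 0.0167
fit C [ 0.5682 -0.0451] r 0.055310350434825926
[[0.0003, -0.0009, 0, 0, -1], [0.0003, -0.0009, 0, 0, -1], [0.0002, -0.001, 0, 0, -1], [0.0002, -0.0009, 0, 0, -1], [0.0002, -0.0009, 0, 0, -1], [0.0002, -0.001, 0, 0, -1], [0.0002, -0.0009, 0, 0, -1], [0.0002, -0.001, 0, 0, -1]]
```

>>> jog_arm --pt "0.0003 -0.0009 0 0 -1" --pt "0.0003 -0.0009 0 0 -1" --pt "0.0002 -0.001 0 0 -1" --pt "0.0002 -0.0009 0 0 -1" --pt "0.0002 -0.0009 0 0 -1" --pt "0.0002 -0.001 0 0 -1" --pt "0.0002 -0.0009 0 0 -1" --pt "0.0002 -0.001 0 0 -1"

```text
time: 13.53
ee_pos: [0.6219, -0.0324, 0.1294]
tcp_rot: [0.271, 0.652, 0.274, -0.652]
force: [-1.6, 9.4, 3.2]
grip_width: 0.0167
```

```bash
python3 w.py -1 8
```

```text
t 13.53 th 13.30 r 55.35mm  Ftan 9.48 Frad 0.63 Fz 3.24  cmd th 9.47 r 54.99mm w 0.0167
fit C [ 0.5681 -0.0451] r 0.05529530137892954
[[0.0002, -0.0009, 0, 0, -1], [0.0001, -0.001, 0, 0, -1], [0.0001, -0.001, 0, 0, -1], [0.0001, -0.0009, 0, 0, -1], [0.0001, -0.001, 0, 0, -1], [0.0001, -0.0009, 0, 0, -1], [0.0, -0.001, 0, 0, -1], [0.0, -0.0009, 0, 0, -1]]
```

```bash
python3 w.py -1 3 undo
```

```text
t 13.53 th 13.30 r 55.35mm  Ftan 9.48 Frad 0.63 Fz 3.24  cmd th 9.47 r 54.99mm w 0.0167
fit C [ 0.5681 -0.0451] r 0.055286073794983355
[[0.0002, -0.0009, 0, 0, -1], [0.0001, -0.001, 0, 0, -1], [0.0001, -0.001, 0, 0, -1]]
```

>>> jog_arm --pt "0.0002 -0.0009 0 0 -1" --pt "0.0001 -0.001 0 0 -1" --pt "0.0001 -0.001 0 0 -1"

```text
time: 13.78
ee_pos: [0.6223, -0.0344, 0.1294]
tcp_rot: [0.271, 0.652, 0.275, -0.652]
force: [-1.6, 12.0, 4.0]
grip_width: 0.017
```

```bash
python3 w.py -1 2
```

```text
t 13.78 th 11.15 r 55.33mm  Ftan 12.04 Frad 0.72 Fz 4.01  cmd th 6.42 r 54.99mm w 0.017
fit C [ 0.5681 -0.0451] r 0.055277113276897404
[[0.0001, -0.001, 0, 0, -1], [0.0001, -0.0009, 0, 0, -1]]
```

The force rises 1.2 N per degree, as expected at the seat. I go 2° more and hold briefly.

>>> jog_arm --pt "0.0001 -0.001 0 0 -1" --pt "0.0001 -0.0009 0 0 -1" --pt "0 0 0 0 -1" --pt "0 0 0 0 -1"

```text
time: 14.12
ee_pos: [0.6225, -0.0356, 0.1294]
tcp_rot: [0.271, 0.653, 0.275, -0.652]
force: [-2.4, 12.5, 4.0]
grip_width: 0.017
```

```bash
python3 w.py 1 8
```

```text
t 14.12 th 9.87 r 55.32mm  Ftan 12.76 Frad -0.26 Fz 4.04  cmd th 4.43 r 55.01mm w 0.017
fit C [ 0.5681 -0.045 ] r 0.05527017267859684
[[-0.0001, 0.001, 0, 0, -1], [-0.0001, 0.0009, 0, 0, -1], [-0.0001, 0.001, 0, 0, -1], [-0.0001, 0.0009, 0, 0, -1], [-0.0002, 0.001, 0, 0, -1], [-0.0002, 0.0009, 0, 0, -1], [-0.0001, 0.001, 0, 0, -1], [-0.0002, 0.0009, 0, 0, -1]]
```

```bash
sed -i 's/r=.055$/r=.0552/' w.py; python3 w.py 3 8 undo
```

```text
t 14.12 th 9.87 r 55.32mm  Ftan 12.76 Frad -0.26 Fz 4.04  cmd th 4.43 r 55.01mm w 0.017
fit C [ 0.5681 -0.045 ] r 0.05526503991764525
[[-0.0001, 0.0029, 0, 0, -1], [-0.0005, 0.0028, 0, 0, -1], [-0.0006, 0.0029, 0, 0, -1], [-0.0007, 0.0028, 0, 0, -1], [-0.0009, 0.0027, 0, 0, -1], [-0.001, 0.0027, 0, 0, -1], [-0.0012, 0.0027, 0, 0, -1], [-0.0013, 0.0025, 0, 0, -1]]
```

>>> jog_arm --pt "-0.0001 0.0029 0 0 -1" --pt "-0.0005 0.0028 0 0 -1" --pt "-0.0006 0.0029 0 0 -1" --pt "-0.0007 0.0028 0 0 -1" --pt "-0.0009 0.0027 0 0 -1" --pt "-0.001 0.0027 0 0 -1" --pt "-0.0012 0.0027 0 0 -1" --pt "-0.0013 0.0025 0 0 -1"

```text
time: 14.78
ee_pos: [0.6169, -0.0196, 0.1297]
tcp_rot: [0.272, 0.653, 0.271, -0.653]
force: [1.3, -1.1, 0.7]
grip_width: 0.0169
```

```bash
python3 w.py 3 8
```

```text
t 14.78 th 27.50 r 55.17mm  Ftan -1.56 Frad 0.70 Fz 0.71  cmd th 28.40 r 55.19mm w 0.0169
fit C [ 0.5681 -0.045 ] r 0.05525676970093016
[[-0.0014, 0.0025, 0, 0, -1], [-0.0016, 0.0024, 0, 0, -1], [-0.0017, 0.0024, 0, 0, -1], [-0.0018, 0.0022, 0, 0, -1], [-0.0019, 0.0022, 0, 0, -1], [-0.0021, 0.002, 0, 0, -1], [-0.0021, 0.002, 0, 0, -1], [-0.0023, 0.0018, 0, 0, -1]]
```

>>> jog_arm --pt "-0.0014 0.0025 0 0 -1" --pt "-0.0016 0.0024 0 0 -1" --pt "-0.0017 0.0024 0 0 -1" --pt "-0.0018 0.0022 0 0 -1" --pt "-0.0019 0.0022 0 0 -1" --pt "-0.0021 0.002 0 0 -1" --pt "-0.0021 0.002 0 0 -1" --pt "-0.0023 0.0018 0 0 -1"

```text
time: 15.45
ee_pos: [0.6016, -0.0014, 0.1298]
tcp_rot: [-0.272, -0.653, -0.272, 0.653]
force: [1.6, 1.0, 0.5]
grip_width: 0.0167
```

```bash
python3 w.py 3 8
```

```text
t 15.45 th 52.46 r 55.07mm  Ftan -0.73 Frad 1.76 Fz 0.54  cmd th 52.44 r 55.19mm w 0.0167
fit C [ 0.5681 -0.0451] r 0.05525487550745268
[[-0.0023, 0.0017, 0, 0, -1], [-0.0025, 0.0016, 0, 0, -1], [-0.0025, 0.0014, 0, 0, -1], [-0.0025, 0.0014, 0, 0, -1], [-0.0027, 0.0011, 0, 0, -1], [-0.0027, 0.0011, 0, 0, -1], [-0.0027, 0.0009, 0, 0, -1], [-0.0028, 0.0007, 0, 0, -1]]
```

>>> jog_arm --pt "-0.0023 0.0017 0 0 -1" --pt "-0.0025 0.0016 0 0 -1" --pt "-0.0025 0.0014 0 0 -1" --pt "-0.0025 0.0014 0 0 -1" --pt "-0.0027 0.0011 0 0 -1" --pt "-0.0027 0.0011 0 0 -1" --pt "-0.0027 0.0009 0 0 -1" --pt "-0.0028 0.0007 0 0 -1"

```text
time: 16.12
ee_pos: [0.5808, 0.0084, 0.1298]
tcp_rot: [-0.272, -0.653, -0.272, 0.653]
force: [0.9, 0.5, 0.5]
grip_width: 0.0168
```

```bash
python3 w.py 3 8
```

```text
t 16.12 th 76.54 r 54.97mm  Ftan -0.72 Frad 0.68 Fz 0.53  cmd th 76.43 r 55.19mm w 0.0168
fit C [ 0.5681 -0.0451] r 0.055257061339295206
[[-0.0028, 0.0006, 0, 0, -1], [-0.0029, 0.0005, 0, 0, -1], [-0.0029, 0.0003, 0, 0, -1], [-0.0028, 0.0001, 0, 0, -1], [-0.0029, 0.0, 0, 0, -1], [-0.0029, -0.0001, 0, 0, -1], [-0.0029, -0.0003, 0, 0, -1], [-0.0028, -0.0005, 0, 0, -1]]
```

>>> jog_arm --pt "-0.0028 0.0006 0 0 -1" --pt "-0.0029 0.0005 0 0 -1" --pt "-0.0029 0.0003 0 0 -1" --pt "-0.0028 0.0001 0 0 -1" --pt "-0.0029 0 0 0 -1" --pt "-0.0029 -0.0001 0 0 -1" --pt "-0.0029 -0.0003 0 0 -1" --pt "-0.0028 -0.0005 0 0 -1"

```text
time: 16.78
ee_pos: [0.5578, 0.0088, 0.1298]
tcp_rot: [-0.272, -0.653, -0.272, 0.653]
force: [-0.2, 1.2, 0.5]
grip_width: 0.0171
```

```bash
python3 w.py 3 8
```

```text
t 16.78 th 100.71 r 54.87mm  Ftan -0.07 Frad 1.20 Fz 0.49  cmd th 100.40 r 55.15mm w 0.0171
fit C [ 0.5681 -0.0451] r 0.055257413964387284
[[-0.0028, -0.0005, 0, 0, -1], [-0.0028, -0.0008, 0, 0, -1], [-0.0028, -0.0009, 0, 0, -1], [-0.0027, -0.001, 0, 0, -1], [-0.0026, -0.0012, 0, 0, -1], [-0.0026, -0.0013, 0, 0, -1], [-0.0025, -0.0014, 0, 0, -1], [-0.0024, -0.0016, 0, 0, -1]]
```

>>> jog_arm --pt "-0.0028 -0.0005 0 0 -1" --pt "-0.0028 -0.0008 0 0 -1" --pt "-0.0028 -0.0009 0 0 -1" --pt "-0.0027 -0.001 0 0 -1" --pt "-0.0026 -0.0012 0 0 -1" --pt "-0.0026 -0.0013 0 0 -1" --pt "-0.0025 -0.0014 0 0 -1" --pt "-0.0024 -0.0016 0 0 -1"

```text
time: 17.45
ee_pos: [0.5367, -0.0001, 0.1297]
tcp_rot: [-0.272, -0.653, -0.272, 0.653]
force: [-0.2, 1.3, -0.3]
grip_width: 0.0172
```

```bash
python3 w.py 1.5 8
```

```text
t 17.45 th 124.85 r 54.83mm  Ftan -0.60 Frad 1.22 Fz -0.32  cmd th 124.37 r 55.18mm w 0.0172
fit C [ 0.5681 -0.0452] r 0.055250981300724145
[[-0.0012, -0.0008, 0, 0, -1], [-0.0012, -0.0009, 0, 0, -1], [-0.0011, -0.0009, 0, 0, -1], [-0.0011, -0.0009, 0, 0, -1], [-0.0011, -0.0009, 0, 0, -1], [-0.0011, -0.001, 0, 0, -1], [-0.001, -0.001, 0, 0, -1], [-0.001, -0.0011, 0, 0, -1]]
```

>>> jog_arm --pt "-0.0012 -0.0008 0 0 -1" --pt "-0.0012 -0.0009 0 0 -1" --pt "-0.0011 -0.0009 0 0 -1" --pt "-0.0011 -0.0009 0 0 -1" --pt "-0.0011 -0.0009 0 0 -1" --pt "-0.0011 -0.001 0 0 -1" --pt "-0.001 -0.001 0 0 -1" --pt "-0.001 -0.0011 0 0 -1"

```text
time: 18.12
ee_pos: [0.5281, -0.0075, 0.1298]
tcp_rot: [-0.272, -0.653, -0.272, 0.653]
force: [0.3, 0.3, -0.8]
grip_width: 0.0169
```

```bash
python3 w.py 1.5 8
```

```text
t 18.12 th 136.71 r 54.83mm  Ftan -0.42 Frad 0.01 Fz -0.83  cmd th 136.40 r 55.17mm w 0.0169
fit C [ 0.5682 -0.0452] r 0.05524215621605562
[[-0.001, -0.001, 0, 0, -1], [-0.001, -0.0011, 0, 0, -1], [-0.0009, -0.0011, 0, 0, -1], [-0.0009, -0.0012, 0, 0, -1], [-0.0008, -0.0011, 0, 0, -1], [-0.0009, -0.0012, 0, 0, -1], [-0.0008, -0.0012, 0, 0, -1], [-0.0008, -0.0012, 0, 0, -1]]
```

>>> jog_arm --pt "-0.001 -0.001 0 0 -1" --pt "-0.001 -0.0011 0 0 -1" --pt "-0.0009 -0.0011 0 0 -1" --pt "-0.0009 -0.0012 0 0 -1" --pt "-0.0008 -0.0011 0 0 -1" --pt "-0.0009 -0.0012 0 0 -1" --pt "-0.0008 -0.0012 0 0 -1" --pt "-0.0008 -0.0012 0 0 -1"

```text
time: 18.78
ee_pos: [0.5217, -0.0159, 0.1299]
tcp_rot: [0.272, 0.653, 0.272, -0.652]
force: [3.6, 4.6, -3.8]
grip_width: 0.0172
```

```bash
python3 w.py 1.5 8
```

```text
t 18.78 th 147.76 r 54.78mm  Ftan -5.77 Frad -0.59 Fz -3.76  cmd th 148.40 r 55.24mm w 0.0172
fit C [ 0.5682 -0.0452] r 0.05522948284096524
[[-0.0007, -0.0013, 0, 0, -1], [-0.0007, -0.0012, 0, 0, -1], [-0.0007, -0.0013, 0, 0, -1], [-0.0006, -0.0013, 0, 0, -1], [-0.0006, -0.0013, 0, 0, -1], [-0.0006, -0.0013, 0, 0, -1], [-0.0005, -0.0014, 0, 0, -1], [-0.0005, -0.0013, 0, 0, -1]]
```

```bash
python3 w.py 1 3 undo
```

```text
t 18.78 th 147.76 r 54.78mm  Ftan -5.77 Frad -0.59 Fz -3.76  cmd th 148.40 r 55.24mm w 0.0172
fit C [ 0.5682 -0.0452] r 0.055219267480718856
[[-0.0005, -0.0008, 0, 0, -1], [-0.0004, -0.0009, 0, 0, -1], [-0.0005, -0.0008, 0, 0, -1]]
```

>>> jog_arm --pt "-0.0005 -0.0008 0 0 -1" --pt "-0.0004 -0.0009 0 0 -1" --pt "-0.0005 -0.0008 0 0 -1"

```text
time: 19.03
ee_pos: [0.5206, -0.0177, 0.1299]
tcp_rot: [0.272, 0.653, 0.273, -0.652]
force: [3.9, 6.1, -4.9]
grip_width: 0.0173
```

```bash
python3 w.py 1 3
```

```text
t 19.03 th 150.02 r 54.74mm  Ftan -7.23 Frad -0.37 Fz -4.87  cmd th 151.38 r 55.20mm w 0.0173
fit C [ 0.5682 -0.0452] r 0.055208671333728476
[[-0.0005, -0.0009, 0, 0, -1], [-0.0004, -0.0008, 0, 0, -1], [-0.0004, -0.0009, 0, 0, -1]]
```

>>> jog_arm --pt "-0.0005 -0.0009 0 0 -1" --pt "-0.0004 -0.0008 0 0 -1" --pt "-0.0004 -0.0009 0 0 -1"

```text
time: 19.28
ee_pos: [0.5193, -0.0201, 0.1299]
tcp_rot: [0.272, 0.653, 0.273, -0.652]
force: [3.9, 6.1, -3.6]
grip_width: 0.0169
```

```bash
python3 w.py 3 8
```

```text
t 19.28 th 152.87 r 54.74mm  Ftan -7.19 Frad -0.73 Fz -3.60  cmd th 154.39 r 55.17mm w 0.0169
fit C [ 0.5682 -0.0452] r 0.05519862455778196
[[-0.0012, -0.0026, 0, 0, -1], [-0.001, -0.0027, 0, 0, -1], [-0.0009, -0.0028, 0, 0, -1], [-0.0008, -0.0028, 0, 0, -1], [-0.0006, -0.0028, 0, 0, -1], [-0.0005, -0.0028, 0, 0, -1], [-0.0003, -0.0029, 0, 0, -1], [-0.0001, -0.0029, 0, 0, -1]]
```

Lost motion starts to be taken up at about 143.5°. The force plateaus at 7.2 N from about 149°, where the spindle moves. I wind on 360° to 149° again.

```bash
python3 w.py 4.5 8 undo
```

```text
t 19.28 th 152.87 r 54.74mm  Ftan -7.19 Frad -0.73 Fz -3.60  cmd th 154.39 r 55.17mm w 0.0169
fit C [ 0.5682 -0.0452] r 0.055190160489959304
[[-0.0017, -0.004, 0, 0, -1], [-0.0014, -0.0041, 0, 0, -1], [-0.0011, -0.0042, 0, 0, -1], [-0.0008, -0.0042, 0, 0, -1], [-0.0004, -0.0044, 0, 0, -1], [0, -0.0043, 0, 0, -1], [0.0002, -0.0043, 0, 0, -1], [0.0007, -0.0043, 0, 0, -1]]
```

>>> jog_arm --pt "-0.0017 -0.004 0 0 -1" --pt "-0.0014 -0.0041 0 0 -1" --pt "-0.0011 -0.0042 0 0 -1" --pt "-0.0008 -0.0042 0 0 -1" --pt "-0.0004 -0.0044 0 0 -1" --pt "0 -0.0043 0 0 -1" --pt "0.0002 -0.0043 0 0 -1" --pt "0.0007 -0.0043 0 0 -1"

```text
time: 19.95
ee_pos: [0.5138, -0.0537, 0.1297]
tcp_rot: [0.272, 0.653, 0.273, -0.652]
force: [0.4, 8.2, -2.7]
grip_width: 0.0169
```

```bash
python3 w.py 4.5 8
```

```text
t 19.95 th -170.96 r 54.93mm  Ftan -8.09 Frad -1.65 Fz -2.71  cmd th -169.60 r 55.16mm w 0.0169
fit C [ 0.5682 -0.0452] r 0.055186944573367376
[[0.0009, -0.0042, 0, 0, -1], [0.0013, -0.0042, 0, 0, -1], [0.0016, -0.004, 0, 0, -1], [0.0019, -0.0039, 0, 0, -1], [0.0022, -0.0037, 0, 0, -1], [0.0025, -0.0036, 0, 0, -1], [0.0028, -0.0033, 0, 0, -1], [0.003, -0.0031, 0, 0, -1]]
```

>>> jog_arm --pt "0.0009 -0.0042 0 0 -1" --pt "0.0013 -0.0042 0 0 -1" --pt "0.0016 -0.004 0 0 -1" --pt "0.0019 -0.0039 0 0 -1" --pt "0.0022 -0.0037 0 0 -1" --pt "0.0025 -0.0036 0 0 -1" --pt "0.0028 -0.0033 0 0 -1" --pt "0.003 -0.0031 0 0 -1"

```text
time: 20.62
ee_pos: [0.5286, -0.0838, 0.1294]
tcp_rot: [-0.271, -0.652, -0.273, 0.653]
force: [-2.8, 8.0, -0.0]
grip_width: 0.0167
```

```bash
python3 w.py 4.5 8
```

```text
t 20.62 th -135.53 r 55.18mm  Ftan -7.65 Frad -3.60 Fz -0.04  cmd th -133.60 r 55.18mm w 0.0167
fit C [ 0.5682 -0.0452] r 0.055200788658401057
[[0.0032, -0.0029, 0, 0, -1], [0.0035, -0.0026, 0, 0, -1], [0.0037, -0.0023, 0, 0, -1], [0.0038, -0.002, 0, 0, -1], [0.004, -0.0017, 0, 0, -1], [0.0041, -0.0014, 0, 0, -1], [0.0042, -0.0011, 0, 0, -1], [0.0042, -0.0008, 0, 0, -1]]
```

>>> jog_arm --pt "0.0032 -0.0029 0 0 -1" --pt "0.0035 -0.0026 0 0 -1" --pt "0.0037 -0.0023 0 0 -1" --pt "0.0038 -0.002 0 0 -1" --pt "0.004 -0.0017 0 0 -1" --pt "0.0041 -0.0014 0 0 -1" --pt "0.0042 -0.0011 0 0 -1" --pt "0.0042 -0.0008 0 0 -1"

```text
time: 21.28
ee_pos: [0.5581, -0.0995, 0.1292]
tcp_rot: [-0.271, -0.651, -0.273, 0.654]
force: [-7.2, 4.9, 3.3]
grip_width: 0.017
```

```bash
python3 w.py 4.5 8
```

```text
t 21.28 th -100.30 r 55.33mm  Ftan -7.91 Frad -3.51 Fz 3.35  cmd th -97.65 r 55.25mm w 0.017
fit C [ 0.5682 -0.0452] r 0.05521061017446841
[[0.0043, -0.0004, 0, 0, -1], [0.0044, 0, 0, 0, -1], [0.0043, 0.0002, 0, 0, -1], [0.0043, 0.0007, 0, 0, -1], [0.0042, 0.0009, 0, 0, -1], [0.0041, 0.0013, 0, 0, -1], [0.0041, 0.0016, 0, 0, -1], [0.0039, 0.0019, 0, 0, -1]]
```

>>> jog_arm --pt "0.0043 -0.0004 0 0 -1" --pt "0.0044 0 0 0 -1" --pt "0.0043 0.0002 0 0 -1" --pt "0.0043 0.0007 0 0 -1" --pt "0.0042 0.0009 0 0 -1" --pt "0.0041 0.0013 0 0 -1" --pt "0.0041 0.0016 0 0 -1" --pt "0.0039 0.0019 0 0 -1"

```text
time: 21.95
ee_pos: [0.5914, -0.0953, 0.1292]
tcp_rot: [-0.271, -0.651, -0.272, 0.655]
force: [-7.6, -2.5, 3.2]
grip_width: 0.0164
```

```bash
python3 w.py 4.5 8
```

```text
t 21.95 th -64.95 r 55.39mm  Ftan -7.90 Frad -0.94 Fz 3.23  cmd th -61.61 r 55.19mm w 0.0164
fit C [ 0.5682 -0.0452] r 0.05520969195794857
[[0.0037, 0.0022, 0, 0, -1], [0.0036, 0.0025, 0, 0, -1], [0.0033, 0.0028, 0, 0, -1], [0.0031, 0.003, 0, 0, -1], [0.0029, 0.0032, 0, 0, -1], [0.0026, 0.0035, 0, 0, -1], [0.0023, 0.0037, 0, 0, -1], [0.002, 0.0038, 0, 0, -1]]
```

>>> jog_arm --pt "0.0037 0.0022 0 0 -1" --pt "0.0036 0.0025 0 0 -1" --pt "0.0033 0.0028 0 0 -1" --pt "0.0031 0.003 0 0 -1" --pt "0.0029 0.0032 0 0 -1" --pt "0.0026 0.0035 0 0 -1" --pt "0.0023 0.0037 0 0 -1" --pt "0.002 0.0038 0 0 -1"

```text
time: 22.62
ee_pos: [0.6161, -0.0725, 0.1295]
tcp_rot: [-0.272, -0.651, -0.27, 0.655]
force: [-3.0, -6.3, 1.3]
grip_width: 0.0167
```

```bash
python3 w.py 4.5 8
```

```text
t 22.62 th -29.70 r 55.33mm  Ftan -6.99 Frad 0.49 Fz 1.34  cmd th -25.62 r 55.17mm w 0.0167
fit C [ 0.5682 -0.0452] r 0.0552018429805441
[[0.0017, 0.004, 0, 0, -1], [0.0014, 0.0041, 0, 0, -1], [0.0011, 0.0042, 0, 0, -1], [0.0008, 0.0042, 0, 0, -1], [0.0004, 0.0044, 0, 0, -1], [0.0, 0.0043, 0, 0, -1], [-0.0002, 0.0043, 0, 0, -1], [-0.0006, 0.0043, 0, 0, -1]]
```

>>> jog_arm --pt "0.0017 0.004 0 0 -1" --pt "0.0014 0.0041 0 0 -1" --pt "0.0011 0.0042 0 0 -1" --pt "0.0008 0.0042 0 0 -1" --pt "0.0004 0.0044 0 0 -1" --pt "0 0.0043 0 0 -1" --pt "-0.0002 0.0043 0 0 -1" --pt "-0.0006 0.0043 0 0 -1"

```text
time: 23.28
ee_pos: [0.6228, -0.039, 0.1299]
tcp_rot: [-0.272, -0.653, -0.27, 0.653]
force: [3.0, -8.5, -0.5]
grip_width: 0.017
```

```bash
python3 w.py 4.5 8
```

```text
t 23.28 th 6.31 r 55.08mm  Ftan -8.75 Frad 2.09 Fz -0.49  cmd th 10.37 r 55.25mm w 0.017
fit C [ 0.5682 -0.0452] r 0.055190305403577146
[[-0.001, 0.0042, 0, 0, -1], [-0.0013, 0.0042, 0, 0, -1], [-0.0016, 0.004, 0, 0, -1], [-0.0019, 0.0039, 0, 0, -1], [-0.0022, 0.0037, 0, 0, -1], [-0.0025, 0.0036, 0, 0, -1], [-0.0027, 0.0033, 0, 0, -1], [-0.0031, 0.0031, 0, 0, -1]]
```

>>> jog_arm --pt "-0.001 0.0042 0 0 -1" --pt "-0.0013 0.0042 0 0 -1" --pt "-0.0016 0.004 0 0 -1" --pt "-0.0019 0.0039 0 0 -1" --pt "-0.0022 0.0037 0 0 -1" --pt "-0.0025 0.0036 0 0 -1" --pt "-0.0027 0.0033 0 0 -1" --pt "-0.0031 0.0031 0 0 -1"

```text
time: 23.95
ee_pos: [0.6079, -0.0076, 0.1302]
tcp_rot: [0.273, 0.654, 0.27, -0.652]
force: [5.8, -4.6, -2.8]
grip_width: 0.0167
```

```bash
python3 w.py 4.5 8
```

```text
t 23.95 th 43.26 r 54.77mm  Ftan -7.31 Frad 1.10 Fz -2.84  cmd th 46.40 r 55.16mm w 0.0167
fit C [ 0.5682 -0.0452] r 0.055182368110364165
[[-0.0032, 0.0029, 0, 0, -1], [-0.0035, 0.0026, 0, 0, -1], [-0.0037, 0.0023, 0, 0, -1], [-0.0038, 0.002, 0, 0, -1], [-0.004, 0.0018, 0, 0, -1], [-0.0041, 0.0014, 0, 0, -1], [-0.0042, 0.001, 0, 0, -1], [-0.0042, 0.0008, 0, 0, -1]]
```

>>> jog_arm --pt "-0.0032 0.0029 0 0 -1" --pt "-0.0035 0.0026 0 0 -1" --pt "-0.0037 0.0023 0 0 -1" --pt "-0.0038 0.002 0 0 -1" --pt "-0.004 0.0018 0 0 -1" --pt "-0.0041 0.0014 0 0 -1" --pt "-0.0042 0.001 0 0 -1" --pt "-0.0042 0.0008 0 0 -1"

```text
time: 24.62
ee_pos: [0.5774, 0.0088, 0.1303]
tcp_rot: [0.272, 0.654, 0.271, -0.651]
force: [8.6, -0.6, -4.3]
grip_width: 0.0173
```

```bash
python3 w.py 4.5 8
```

```text
t 24.62 th 80.08 r 54.68mm  Ftan -8.52 Frad 0.90 Fz -4.27  cmd th 82.36 r 55.24mm w 0.0173
fit C [ 0.5682 -0.0452] r 0.05517977294996064
[[-0.0043, 0.0004, 0, 0, -1], [-0.0044, 0.0, 0, 0, -1], [-0.0043, -0.0002, 0, 0, -1], [-0.0043, -0.0006, 0, 0, -1], [-0.0042, -0.001, 0, 0, -1], [-0.0041, -0.0013, 0, 0, -1], [-0.0041, -0.0016, 0, 0, -1], [-0.0039, -0.0019, 0, 0, -1]]
```

>>> jog_arm --pt "-0.0043 0.0004 0 0 -1" --pt "-0.0044 0 0 0 -1" --pt "-0.0043 -0.0002 0 0 -1" --pt "-0.0043 -0.0006 0 0 -1" --pt "-0.0042 -0.001 0 0 -1" --pt "-0.0041 -0.0013 0 0 -1" --pt "-0.0041 -0.0016 0 0 -1" --pt "-0.0039 -0.0019 0 0 -1"

```text
time: 25.28
ee_pos: [0.5436, 0.0038, 0.1302]
tcp_rot: [0.272, 0.654, 0.272, -0.651]
force: [7.6, 3.2, -4.8]
grip_width: 0.0168
```

```bash
python3 w.py 3 8
```

```text
t 25.28 th 116.56 r 54.65mm  Ftan -8.21 Frad -0.52 Fz -4.78  cmd th 118.41 r 55.19mm w 0.0168
fit C [ 0.5682 -0.0452] r 0.05517680190608132
[[-0.0025, -0.0014, 0, 0, -1], [-0.0024, -0.0016, 0, 0, -1], [-0.0024, -0.0017, 0, 0, -1], [-0.0022, -0.0018, 0, 0, -1], [-0.0022, -0.0019, 0, 0, -1], [-0.002, -0.0021, 0, 0, -1], [-0.002, -0.0021, 0, 0, -1], [-0.0018, -0.0023, 0, 0, -1]]
```

>>> jog_arm --pt "-0.0025 -0.0014 0 0 -1" --pt "-0.0024 -0.0016 0 0 -1" --pt "-0.0024 -0.0017 0 0 -1" --pt "-0.0022 -0.0018 0 0 -1" --pt "-0.0022 -0.0019 0 0 -1" --pt "-0.002 -0.0021 0 0 -1" --pt "-0.002 -0.0021 0 0 -1" --pt "-0.0018 -0.0023 0 0 -1"

```text
time: 25.95
ee_pos: [0.5256, -0.0106, 0.13]
tcp_rot: [0.272, 0.654, 0.272, -0.652]
force: [4.8, 5.1, -5.0]
grip_width: 0.0172
```

```bash
python3 w.py 1.5 5
```

```text
t 25.95 th 140.85 r 54.72mm  Ftan -7.03 Frad -0.49 Fz -5.04  cmd th 142.44 r 55.20mm w 0.0172
fit C [ 0.5682 -0.0452] r 0.055173207606363635
[[-0.0009, -0.0012, 0, 0, -1], [-0.0008, -0.0011, 0, 0, -1], [-0.0008, -0.0012, 0, 0, -1], [-0.0008, -0.0013, 0, 0, -1], [-0.0007, -0.0012, 0, 0, -1]]
```

>>> jog_arm --pt "-0.0009 -0.0012 0 0 -1" --pt "-0.0008 -0.0011 0 0 -1" --pt "-0.0008 -0.0012 0 0 -1" --pt "-0.0008 -0.0013 0 0 -1" --pt "-0.0007 -0.0012 0 0 -1" --pt "0 0 0 0 -1" --pt "0 0 0 0 -1"

```text
time: 26.53
ee_pos: [0.5213, -0.0165, 0.1299]
tcp_rot: [0.272, 0.653, 0.273, -0.652]
force: [4.1, 6.0, -4.1]
grip_width: 0.0173
```

```bash
python3 w.py -1 8
```

```text
t 26.53 th 148.55 r 54.75mm  Ftan -7.30 Frad -0.35 Fz -4.05  cmd th 149.93 r 55.18mm w 0.0173
fit C [ 0.5682 -0.0452] r 0.05516990023677293
[[0.0005, 0.0008, 0, 0, -1], [0.0005, 0.0009, 0, 0, -1], [0.0005, 0.0008, 0, 0, -1], [0.0005, 0.0008, 0, 0, -1], [0.0006, 0.0008, 0, 0, -1], [0.0005, 0.0008, 0, 0, -1], [0.0006, 0.0007, 0, 0, -1], [0.0006, 0.0008, 0, 0, -1]]
```

>>> jog_arm --pt "0.0005 0.0008 0 0 -1" --pt "0.0005 0.0009 0 0 -1" --pt "0.0005 0.0008 0 0 -1" --pt "0.0005 0.0008 0 0 -1" --pt "0.0006 0.0008 0 0 -1" --pt "0.0005 0.0008 0 0 -1" --pt "0.0006 0.0007 0 0 -1" --pt "0.0006 0.0008 0 0 -1"

```text
time: 27.2
ee_pos: [0.5244, -0.0118, 0.1298]
tcp_rot: [-0.272, -0.653, -0.272, 0.653]
force: [0.9, -0.1, -0.5]
grip_width: 0.0169
```

```bash
python3 w.py
```

```text
t 27.20 th 142.63 r 54.83mm  Ftan -0.51 Frad -0.76 Fz -0.49  cmd th 141.92 r 55.20mm w 0.0169
fit C [ 0.5682 -0.0452] r 0.05516868404612663
```

>>> jog_arm --pt "0 0 0 0 -0.2" --pt "0 0 0 0 -0.2" --pt "0 0 0 0 -0.2" --pt "0 0 0 0 -0.2" --pt "0 0 0 0 -0.2" --pt "0 0 0 0 -0.2"

```text
time: 27.7
ee_pos: [0.5246, -0.0115, 0.1298]
tcp_rot: [-0.272, -0.653, -0.272, 0.653]
force: [-0.4, -0.0, -0.6]
grip_width: 0.0347
```

The load came off over about 6°, which agrees with the gland relaxing. Now I lift clear.

>>> jog_arm --pt "0 0 0.006 0 -0.2" --pt "0 0 0.012 0 -0.2" --pt "0 0 0.02 0 -0.2" --pt "0 0 0.025 0 -0.2" --pt "0 0 0.025 0 -0.2" --pt "-0.01 0 0.02 0 -0.2" --pt "-0.02 0 0.01 0 -0.2" --pt "-0.02 0 0 0 -0.2"

```text
time: 28.37
ee_pos: [0.4755, -0.0111, 0.2504]
tcp_rot: [0.272, 0.654, 0.271, -0.651]
force: [-0.6, -0.6, 0.6]
grip_width: 0.0341
```

>>> jog_arm --pt "-0.01 0 0.01 0 -0.2" --pt "0 0 0 0 -0.2" --pt "0 0 0 0 -0.2" --pt "0 0 0 0 -0.2"

```text
time: 28.7
ee_pos: [0.4653, -0.0114, 0.2579]
tcp_rot: [0.272, 0.653, 0.272, -0.652]
force: [0.8, -0.2, -0.8]
grip_width: 0.0339
```

```bash
python3 - <<'E'
from h import *
a=camera('scene')[:,:,::-1]
s=get_state();print(s['time'],s['ee_pos'],s['force'])
a=a[150:390,170:400];cv2.imwrite('pics/end.png',cv2.convertScaleAbs(cv2.resize(a,None,fx=2.4,fy=2.4,interpolation=cv2.INTER_CUBIC),alpha=1.6))
E
```

```text
28.75 [ 0.4653 -0.0114  0.2576] [-0.75   -0.2418 -0.5066]
```

View pics/end.png

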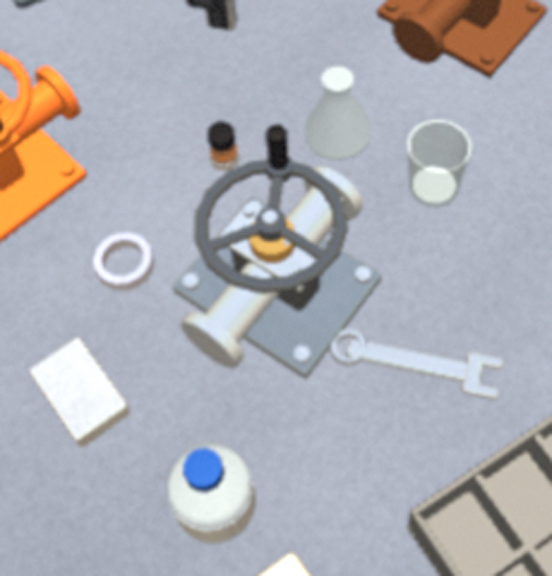

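The gripper is clear of the handle (crop 277,145), and all seven bystanders stand where they were. I hand in the job.

```bash
python3 -c "
from bench import *
print(finish_job())"
```

```text
the job is handed in; nothing more can be done
None
```

I wound the valve shut to its seat, then one full spindle turn open, let go of the handle and handed the job in at about 29 s. It reported no verdict.

- **Shutting:** the handle force held steady at about 7 N while the wheel carried the spindle. From about 15° handle angle it rose by 1.2 N per degree, as expected at the seat. The highest reading was 12.8 N (about 0.7 N m, against the 1.28 N m limit), and I held it there briefly.
- **Opening:** going back, the wheel turned loosely for about 122°. The load began to come on at about 143.5°, and from about 149° the force was level at 7.2 N. I counted 360° from there and stopped at 148.6°. I then backed off about 6° until the handle was unloaded, and let go.
- **Last checks:** the force on the gripper was near zero. The final picture shows it well clear of the valve, with all seven bystanders upright and apparently where they were; I judged that by eye and did not measure it. No check failed or disagreed.
- **Not measured:** I did not read the gate lift itself. The one turn open rests on handle force and angle; I estimate it is within a few degrees.

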